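# Load the dishwasher's detergent dispenser

## Robot

A 6-joint arm with a two-finger parallel gripper is mounted at the origin on a cart in front of the work surface, level with it; the furniture and walls round the work are solid. World frame = base frame: x ahead of the robot, y to its left, z up, the work surface at z = 0. Lengths are in m, angles in rad, forces in N, time in s.
With the tool pointing down it reaches from about 0.35 to 1 m from the base axis. Payload 7.1 kg.
Tool frame: the origin (TCP) lies between the finger pads; the fingertips stand 17 mm ahead of it and the grasp point (between the pads) lies 2 mm behind it (robot.tip_extent is the distance from the TCP to the fingertips, in m); z points along the fingers, y is the line along which they close (so a half turn about z gives the same grasp; the last joint's range is limited). The gripper opens to 85 mm and grips with 20 to 120 N. Pads are 22 mm wide; open, the fingers measure 114 mm over their backs; the gripper's body (76 mm by 85 mm) begins 54 mm behind the grasp point. The pads swing forward as they close: fully open they stand 13 mm farther back than shut.
Start: joints at [1.157, 0.423, 1.63, -0, 1.089, -0.019], TCP at [0.24, 0.577, 0.248] pointing down, gripper open.
Joint ranges: [-3, 3], [-0.9, 2.11], [0.09, 2.58], [-1.31, 4.45], [0.11, 2.69], [-2.54, 2.54]. Speed limits (rad/s): [2.39, 2.39, 3.01, 3.14, 3.14, 3.14].

## Interface

Orientations are given as [roll, pitch, yaw] about the fixed x, y, z axes, in that order (R = Rz(yaw) Ry(pitch) Rx(roll)).
In Python, from station import sense, optics, close_job, robot gives the robot as it stands. The module is installed in compiled form; this text tells all that it offers.
- The arm moves only by the shell command python3 -m inch 'ROWS' [OPENING] [FORCE]. ROWS is JSON, a list of rows, each an object of numbers: "x", "y", "z": the shift along the tool's x, y, z as a fraction of full scale; "rx", "ry", "rz": the turn, a rotation vector about the tool's x, y, z as a fraction of full scale. A call has 1 to 8 rows; each row shifts and turns the commanded pose from where the row before left it, along the tool's axes as they then stand; what a row does not reach is not made up. Full scale, the value 1, is 0.5 m for a shift and 30 degrees for a turn. A row lasts 1/8 s, in which the tool goes at most 62.5 mm and 10.7 degrees, less where a joint would pass 70% of its speed; a pose out of reach is approached as far as the arm can. A call with a number of a shift or a turn outside -1 to 1 is refused whole. A call with a gripper value outside its range is refused whole. OPENING is the opening, from 0 (shut) to 1 (fully open), set as the call begins (- or left out, the last holds). The fingers move at their own pace and stop on an object; FORCE is the grip in N (left out, the last holds). Time passes only in rows, so rows that do not move let the fingers close. It gives the time, the measured TCP pose, the force, the opening and the grip force at its end, in the units of the state.
- sense(): the state, without advancing time (a new reading comes with each control period).
- optics.grab_frame(name): name is "side" or "top"; returns a dict with "image" (400x640x3 uint8, red, green, blue), "fx", "fy", "cx", "cy" (pixels), "dist" ([k1, k2, p1, p2, k3] as OpenCV has them; the pictures are not rectified), "cam_to_world" (4x4, takes a point from camera to world coordinates). Camera axes: x right, y up, looking along -z (the intrinsics and any distortion apply to the point x, -y, -z); pixel columns grow to the right and rows downward; lengths in m; the calibration is good to about 2 mm. A picture is of the moment at which its call begins. There is no depth.
- close_job(): hands the job in; it is judged then, once.
The state is a dict: "time_s": time; "qpos": joint angles; "qvel": joint speeds; "joint_efforts": joint torques, N m; "eef_pos": TCP position; "tcp_rot": TCP orientation; "wrist_force": force on the tool from outside, world axes, zero at the start; "wrist_torque": the same for the moment, N m; "finger_gap": finger opening in m; "gripper_force": force on a finger pad.
Only numpy, scipy, OpenCV 4.12 (cv2) and the standard library are available. Lean on these libraries where they do the work, as an engineer would, in place of code of your own. Each camera call takes 0.05 s, during which the arm holds its last target. There are 200 camera calls.

## Task

The loaded table-top dishwasher stands with its door folded down. Put the detergent tablet flat into the open detergent chamber in the door and slide the chamber's spring-loaded lid shut over it until it clicks and stays shut by itself. The tablet has its own rinse aid, so also turn the blue rinse-aid dial back to zero (pointer at the red line); be gentle with the dispenser and leave the other things on the worktop where they are.

Things in the scene. Friction and masses are not known exactly. Their poses are not given: they have to be found in the camera images.
- dishwasher: White table-top dishwasher, fixed: body 360 mm wide, 392 high, 285 deep, its door folded down level. Origin on the worktop under the front edge of the body, midway along its width; the body lies to its +x, the open door (306 mm long, 360 wide, steel inner face 50 mm above the worktop) to its -x, z up. In the door sits the grey dispenser, 199 x 187 mm, its top face 56 mm above the worktop; it carries chamber, lid, release button and dial.
- chamber (a point): Centre of the floor of the detergent chamber, axes as the dishwasher's. Opening 56 mm along x, 48 mm along y; floor 28 mm below the dispenser's top face and 23 mm below the lid's underside.
- lid: White lid, 76 mm along x, 61 along y, flush in a track: no edge to catch. Origin: centre of the top of its black ribbed rubber pad (40 x 46 mm, 2 mm proud; friction about 1), to be pressed (not over 45 N; it does not give) and dragged. It slides to the dishwasher's -x; its origin lies +72 mm from the chamber point along that x when open (start), +1.5 held shut, -1 at the end stop.
- catch_top (a point): Top of the sprung catch that holds the lid, in the track beyond the chamber; axes as the dishwasher's. A spring pulls the lid open (0.7 N when open, 1.7 N when shut, 0.5 N friction). Over its last 7 mm it rides over the catch (about 2 N more), which then snaps up through the lid's window and holds it; let go earlier, it springs open. The blue button 24 mm to -x frees it when pressed down 4 mm.
- dial (a joint): Angle of the rinse-aid dial in rad: 0 = its white pointer at the red line (zero), which lies towards the dishwasher's +x; grows clockwise seen from above, past blue dots every 0.45 rad. Turns from -0.5 to 2.5 and stays where it is left (friction 0.03 N m), no stop at zero.
- dial_grip (a point): Centre of the dial's bar grip, on its axis: the bar is 44 mm long along this point's x (its pointer end at +x), 11 mm wide along y, 18 mm high; this point is 15 mm above the dispenser's top face and 8 mm below the top of the bar. The dial's disc below the bar is 53 mm across, its top 6 mm above the dispenser.
- tablet_centre (a point): Centre of the white and blue detergent tablet with a red dot, 34 mm along its x, 26 mm along y, 15 mm high, lying flat on the worktop; about 20 g.
- apple: Green apple, 75 mm across, 68 high; bystander. Origin at its underside.
- cutter_ring: Steel pastry ring, 71 mm across, 47 high; bystander. Origin at its underside.
- egg_cup: White egg cup, 49 mm across, 60 high; bystander. Origin at its underside.
- spoon: Steel teaspoon, 130 x 26 x 11 mm; bystander. Origin at its underside.
There are look-alikes about, which are no part of the job. What is shaped like the part that bears tablet_centre but black or turquoise is not meant.

How it is judged:
By the outcome, as a careful person would: the job done as asked, in the order asked, and still so for the second after the job is handed in, with the robot touching nothing.
It also fails if it takes over 61 s, if anything falls off the work surface, if the arm or the gripper's body presses on something with over 40 N, if the wrist force passes 120 N, or if a joint passes its speed limit or range.

## Working session

There is one attempt and no reset: what is moved stays moved. The work goes in short steps, Python scripts to look and compute and a shell command to move; the robot and the scene stay as the last step left them, time stands still between calls to the robot, and variables do not carry over. Pictures are saved under pics/ and viewed, at most 10 in all, crops included, and the job is handed in when it is done.

```bash
mkdir -p pics; python3 - <<'E'
from station import sense, optics
import cv2
s=sense()
for k in ("time_s","eef_pos","tcp_rot","finger_gap","wrist_force"): print(k,s[k])
for n in("side","top"):
    f=optics.grab_frame(n); cv2.imwrite(f"pics/{n}0.png",f["image"][:,:,::-1]); print(n,f["fx"],f["fy"],f["cx"],f["cy"],f["dist"],f["cam_to_world"])
E
```

```text
time_s 0.0
eef_pos [0.24015991 0.57645805 0.24753111]
tcp_rot [-3.14006032e+00 -3.96574149e-05  2.74677396e+00]
finger_gap 0.08525041923746375
wrist_force [ 0.39237722  0.66509746 -0.61310796]
side 445.54894120789464 445.54894120789464 315.91178779472966 198.42588924275114 [-0.12727681  0.          0.          0.          0.        ] [[-0.85151776  0.25051459 -0.46060824 -0.0922897 ]
 [-0.52417404 -0.42785565  0.73632949  0.86956805]
 [-0.01261256  0.86843652  0.49563993  0.70591793]
 [ 0.          0.          0.          1.        ]]
top 485.2124000515694 485.2124000515694 319.3329153867052 211.96776883072795 [5.55662402e-05 0.00000000e+00 0.00000000e+00 0.00000000e+00
 0.00000000e+00] [[ 0.00552993  0.99614105 -0.08759235  0.38875465]
 [-0.99970876  0.00344948 -0.0238851  -0.09673042]
 [-0.02349078  0.08769892  0.99587001  1.10357864]
 [ 0.          0.          0.          1.        ]]
```

View pics/side0.png

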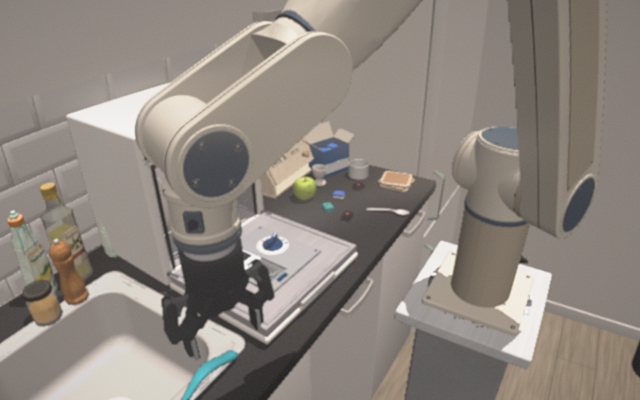

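View pics/top0.png

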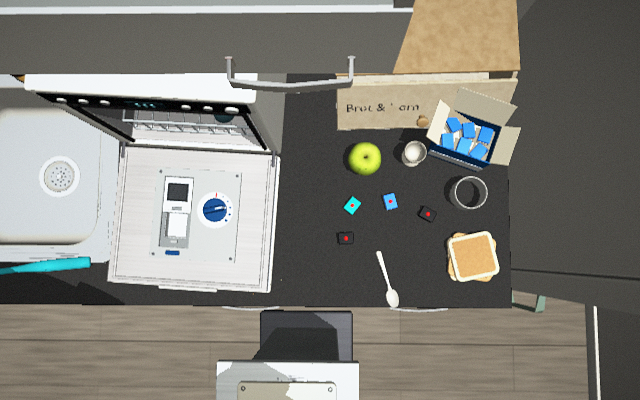

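Top view: candidates for the tablet are the white/blue one at (390,201), turquoise (352,205), black (345,238) and (428,213), and the blue ones in the box (~465,135). I choose (390,201). The dispenser is at (200,215), with the dial at (215,210), the lid at (176,226) or (178,190), and the button at (172,252). I'll check in enlarged crops.

```bash
python3 - <<'E'
import cv2,numpy as np
t=cv2.imread("pics/top0.png"); s=cv2.imread("pics/side0.png")
def c(i,x,y,w,h,k): return cv2.resize(i[y:y+h,x:x+w],(w*k,h*k),interpolation=cv2.INTER_CUBIC)
a=c(t,145,160,100,100,4); b=c(t,335,180,100,70,4)[:, :]; d=c(s,240,220,100,70,4); e=c(s,300,170,100,55,4)
L=np.vstack([a,np.zeros((180,400,3),np.uint8)]); L[400:]=e[:180]
R=np.vstack([b,d]); R=np.vstack([R,np.zeros((580-R.shape[0],400,3),np.uint8)])
cv2.imwrite("pics/crop1.png",np.hstack([L,R]))
E
```

```text
(no output)
```

View pics/crop1.png

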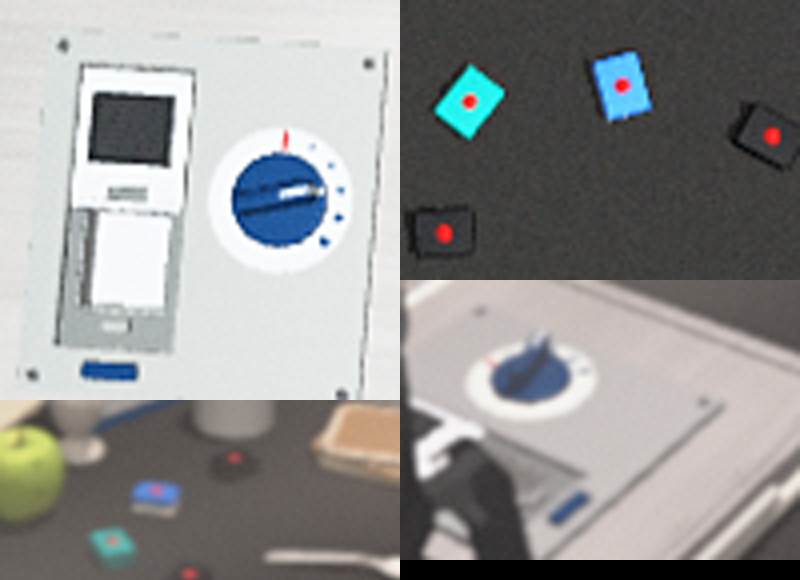

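The crop confirms the white and blue tablet with a red dot at top (390.5,201.5) and side (339.5,192.8). The dial ring centre is at top (215,210) and side (272.8,244.8). The dial pointer is near the third dot and the lid pad is at top (178,192).

```bash
cat > h.py <<'E'
import numpy as np,cv2
from station import sense,optics
def ray(f,u,v):
    K=np.array([[f["fx"],0,f["cx"]],[0,f["fy"],f["cy"]],[0,0,1]])
    p=cv2.undistortPoints(np.array([[[u,v]]],float),K,np.array(f["dist"]))[0,0]
    T=np.array(f["cam_to_world"]); d=T[:3,:3]@[p[0],-p[1],-1]; return T[:3,3],d/np.linalg.norm(d)
def plane(f,u,v,z): o,d=ray(f,u,v); return o+d*(z-o[2])/d[2]
def tri(*rs):
    A=sum(np.eye(3)-np.outer(d,d) for o,d in rs); b=sum((np.eye(3)-np.outer(d,d))@o for o,d in rs)
    return np.linalg.solve(A,b)
E
python3 - <<'E'
from h import *
np.set_printoptions(precision=4,suppress=True)
t=optics.grab_frame("top");s=optics.grab_frame("side")
print("tablet tri",tri(ray(t,390.5,201.5),ray(s,339.5,192.8)))
print("dial tri",tri(ray(t,215,210),ray(s,272.8,244.8)))
print("button tri",tri(ray(t,145+109/4,160+371/4),ray(s,240+170/4,220+229/4)))
P=lambda u,v,z,x0=145,y0=160: plane(t,x0+u/4,y0+v/4,z)[:2]
q=[P(*c,.056) for c in [(62,45),(368,63),(340,395),(32,374)]]
print(q); 
for a,b in((0,3),(1,2)): d=q[a]-q[b]; print("yaw",np.arctan2(d[1],d[0]))
for a,b in((0,1),(3,2)): d=q[a]-q[b]; print("yaw",np.arctan2(d[1],d[0])-np.pi/2)
print("pad",P(132,128,.058),[P(*c,.058) for c in[(92,93),(174,96),(168,165),(89,160)]])
print("well",[P(*c,.056) for c in[(76,210),(183,212),(175,352),(58,345)]])
print("button",P(109,371,.056),"ring",P(280,200,.056),"disc",P(280,199,.062))
e1,e2=P(315,190,.079),P(238,206,.079);print("bar",e1,e2,np.arctan2(*(e1-e2)[::-1]))
r=P(286,140,.056)-P(280,200,.056);print("red",np.arctan2(r[1],r[0]))
m=P(614,56,.015,235,180)-P(630,116,.015,235,180);print("tab",P(622,86,.015,235,180),np.arctan2(m[1],m[0]))
print(P(593,60,.015,235,180),P(635,52,.015,235,180),P(652,110,.015,235,180),P(608,122,.015,235,180))
E
```

```text
tablet tri [ 0.5081 -0.2316  0.0111]
dial tri [0.4841 0.156  0.0544]
button tri [0.3904 0.2468 0.0545]
[array([0.5697, 0.2786]), array([0.5599, 0.1093]), array([0.3788, 0.1208]), array([0.3892, 0.2888])]
yaw -0.05634957973617565
yaw -0.06324878713200183
yaw -0.057364738536281656
yaw -0.06166026556531934
pad [0.5235 0.2377] [array([0.5427, 0.2604]), array([0.5412, 0.2151]), array([0.5032, 0.2173]), array([0.5058, 0.2608])]
well [array([0.4786, 0.2678]), array([0.4777, 0.2089]), array([0.4015, 0.2111]), array([0.405 , 0.2751])]
button [0.3911 0.2468] ring [0.4844 0.1559] disc [0.4844 0.1545]
bar [0.4877 0.1317] [0.479  0.1728] -1.3619110674479908
red -0.07545549608614742
tab [ 0.5087 -0.2306] 0.25173526148490566
[ 0.5234 -0.2144] [ 0.528 -0.238] [ 0.4952 -0.2473] [ 0.4883 -0.2226]
```

```bash
cat >> h.py <<'E'
def go(x,y,z,yaw):
    """remaining shift (fraction of 0.5 m, tool axes) and rz (fraction of 30deg) from the measured pose"""
    from scipy.spatial.transform import Rotation as R
    s=sense(); r=R.from_euler("xyz",s["tcp_rot"]); d=r.inv().apply(np.array([x,y,z])-s["eef_pos"])/.5
    dy=(yaw-s["tcp_rot"][2]+np.pi/2)%np.pi-np.pi/2
    print("shift",d.round(4),"rz",round(-dy/np.radians(30),4),"t",round(s["time_s"],2),"pos",np.round(s["eef_pos"],4),"rot",np.round(s["tcp_rot"],4),"F",np.round(s["wrist_force"],1),"gap",round(s["finger_gap"],4),"q6",round(s["qpos"][5],2))
E
python3 -m inch '[{"rz":-0.308},{"rz":-0.308},{"rz":-0.308},{"rz":-0.308},{"x":-0.008,"y":-0.12},{"x":-0.008,"y":-0.12},{"x":-0.008,"y":-0.12},{"x":-0.008,"y":-0.12}]' 0.7
python3 -m inch '[{"x":-0.008,"y":-0.12},{"x":-0.008,"y":-0.12},{"x":-0.008,"y":-0.12},{"x":-0.008,"y":-0.12},{"x":-0.008,"y":-0.12},{"x":-0.008,"y":-0.12},{"x":-0.008,"y":-0.12},{"x":-0.008,"y":-0.12}]'
python3 -c "
from h import *
go(.5085,-.231,.1,.25)"
```

```text
shift [-1.1165 -1.2844  0.2969] rz -1.2315 t 0.2 pos [0.2402 0.5766 0.2478] rot [-3.1406 -0.      2.7468] F [ 0.2  0.1 -0.2] gap 0.0856 q6 -0.02validation failed for argument at $[0]...
validation failed for argument at $[0]...
```

```bash

python3 -m inch '[{"x":0,"y":0,"z":0,"rx":0,"ry":0,"rz":-0.308},{"x":0,"y":0,"z":0,"rx":0,"ry":0,"rz":-0.308},{"x":0,"y":0,"z":0,"rx":0,"ry":0,"rz":-0.308},{"x":0,"y":0,"z":0,"rx":0,"ry":0,"rz":-0.308},{"x":-0.008,"y":-0.12,"z":0,"rx":0,"ry":0,"rz":0},{"x":-0.008,"y":-0.12,"z":0,"rx":0,"ry":0,"rz":0}]' 0.7
python3 -c "
from h import *
go(.5085,-.231,.1,.25)"
```

```text
time_s: 0.95
eef_pos: [0.2779, 0.4615, 0.2479]
tcp_rot: [-3.141, -0.0, -2.89]
wrist_force: [0.5, -0.2, 0.3]
finger_gap: 0.0598
gripper_force: 0.0
shift [-0.1017 -1.4561  0.2964] rz 0.0035 t 0.95 pos [0.2779 0.4615 0.2479] rot [-3.1412e+00 -2.0000e-04 -2.8898e+00] F [ 0.5 -0.2  0.3] gap 0.0598 q6 -0.82
```

```bash

python3 -m inch '[{"x":-0.0085,"y":-0.121,"z":0,"rx":0,"ry":0,"rz":0},{"x":-0.0085,"y":-0.121,"z":0,"rx":0,"ry":0,"rz":0},{"x":-0.0085,"y":-0.121,"z":0,"rx":0,"ry":0,"rz":0},{"x":-0.0085,"y":-0.121,"z":0,"rx":0,"ry":0,"rz":0},{"x":-0.0085,"y":-0.121,"z":0,"rx":0,"ry":0,"rz":0},{"x":-0.0085,"y":-0.121,"z":0,"rx":0,"ry":0,"rz":0},{"x":-0.0085,"y":-0.121,"z":0,"rx":0,"ry":0,"rz":0},{"x":-0.0085,"y":-0.121,"z":0,"rx":0,"ry":0,"rz":0}]' >/dev/null
python3 -m inch '[{"x":-0.0085,"y":-0.121,"z":0,"rx":0,"ry":0,"rz":0},{"x":-0.0085,"y":-0.121,"z":0,"rx":0,"ry":0,"rz":0},{"x":-0.0085,"y":-0.121,"z":0,"rx":0,"ry":0,"rz":0},{"x":-0.0085,"y":-0.121,"z":0,"rx":0,"ry":0,"rz":0},{"x":0,"y":0,"z":0.1,"rx":0,"ry":0,"rz":0},{"x":0,"y":0,"z":0.1,"rx":0,"ry":0,"rz":0},{"x":0,"y":0,"z":0.1,"rx":0,"ry":0,"rz":0}]' 0.6 >/dev/null
python3 - <<'E'
from h import *
go(.5085,-.231,.028,.25)
a=optics.grab_frame("top")["image"][170:250,330:450];b=optics.grab_frame("side")["image"][140:220,290:410]
cv2.imwrite("pics/c2.png",np.hstack([cv2.resize(i,(400,267),interpolation=2)[:,:,::-1] for i in(a,b)]))
E
```

```text
shift [-0.0016 -0.0057  0.1378] rz -0.0007 t 2.83 pos [ 0.507  -0.2284  0.0969] rot [-3.1413e+00  4.0000e-04 -2.8920e+00] F [ 0.3 -0.6  1. ] gap 0.0508 q6 -2.27
```

View pics/c2.png

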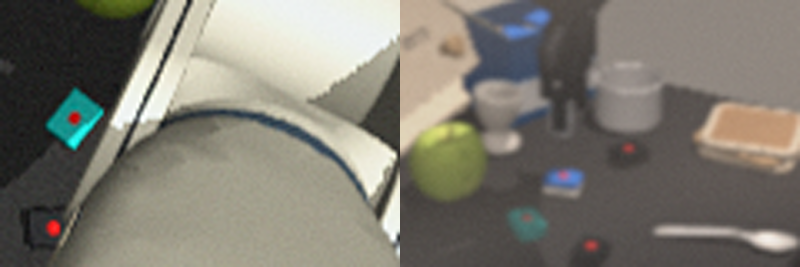

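Side crop: the gripper's fingertips (560,130) are directly above and behind the blue/white tablet (563,182), so it lines up with the choice.

```bash

python3 -m inch '[{"x":-0.0016,"y":-0.0057,"z":0.05,"rx":0,"ry":0,"rz":0},{"x":0,"y":0,"z":0.05,"rx":0,"ry":0,"rz":0},{"x":0,"y":0,"z":0.04,"rx":0,"ry":0,"rz":0}]'
python3 - <<'E'
from h import *
from station import robot
print(robot.tip_extent)
go(.5085,-.231,.025,.25)
a=optics.grab_frame("side")["image"][150:210,300:380]
cv2.imwrite("pics/c3.png",cv2.resize(a,(640,480),interpolation=2)[:,:,::-1])
E
```

```text
time_s: 3.3
eef_pos: [0.5095, -0.2311, 0.0292]
tcp_rot: [-3.14, 0.001, -2.891]
wrist_force: [-0.4, -0.2, -0.3]
finger_gap: 0.0514
gripper_force: 0.0
0.017
shift [0.0019 0.0007 0.0083] rz 0.0007 t 3.3 pos [ 0.5095 -0.2311  0.0292] rot [-3.1403e+00  1.5000e-03 -2.8912e+00] F [-0.4 -0.2 -0.3] gap 0.0514 q6 -2.27
```

View pics/c3.png

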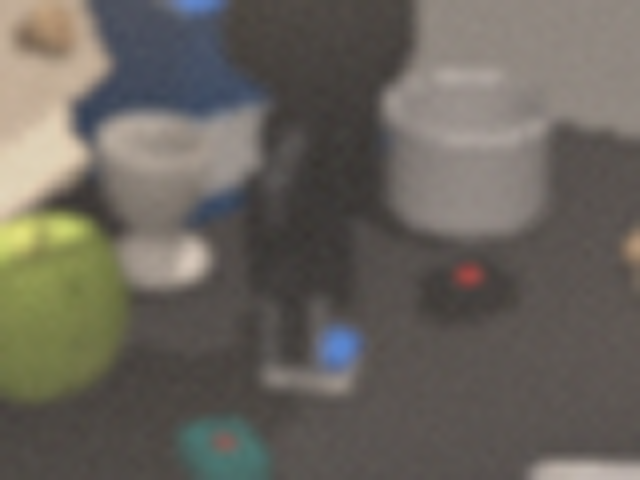

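Tablet sits between the fingers (near finger at (290,330), tablet base at (265–355,380)). Close gently and lift.

```bash

python3 -m inch '[{"x":0.001,"y":0,"z":0.008,"rx":0,"ry":0,"rz":0},{"x":0,"y":0,"z":0,"rx":0,"ry":0,"rz":0},{"x":0,"y":0,"z":0,"rx":0,"ry":0,"rz":0},{"x":0,"y":0,"z":0,"rx":0,"ry":0,"rz":0},{"x":0,"y":0,"z":0,"rx":0,"ry":0,"rz":0}]' 0 25
python3 -m inch '[{"x":0,"y":0,"z":-0.05,"rx":0,"ry":0,"rz":0},{"x":0,"y":0,"z":-0.1,"rx":0,"ry":0,"rz":0},{"x":0,"y":0,"z":-0.1,"rx":0,"ry":0,"rz":0}]' 
python3 - <<'E'
from h import *
go(.4516,.2425,.15,-.06)
cv2.imwrite("pics/c4.png",cv2.resize(optics.grab_frame("side")["image"][120:195,300:400],(800,600),interpolation=2)[:,:,::-1])
E
```

```text
time_s: 3.98
eef_pos: [0.5083, -0.2309, 0.0248]
tcp_rot: [-3.141, 0.001, -2.891]
wrist_force: [-0.7, -0.1, 3.8]
finger_gap: 0.0252
gripper_force: 27.2
time_s: 4.35
eef_pos: [0.5076, -0.2306, 0.1503]
tcp_rot: [3.141, -0.001, -2.891]
wrist_force: [1.4, -0.5, -0.4]
finger_gap: 0.0254
gripper_force: 26.7
shift [-0.1257  0.9445  0.0012] rz 0.5925 t 4.35 pos [ 0.5076 -0.2306  0.1503] rot [ 3.1409e+00 -8.0000e-04 -2.8914e+00] F [ 1.4 -0.5 -0.4] gap 0.0254 q6 -2.27
```

View pics/c4.png

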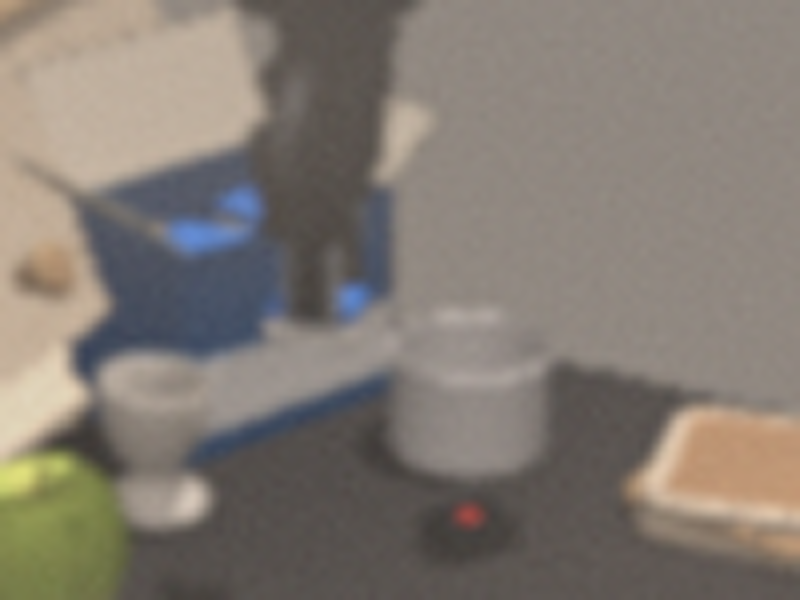

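Crop shows the tablet held level between the tips at (320,315), standing ~8 mm below them. Carry to the chamber.

```bash

python3 -m inch '[{"x":0,"y":0,"z":0,"rx":0,"ry":0,"rz":0.296},{"x":0,"y":0,"z":0,"rx":0,"ry":0,"rz":0.296},{"x":0.021,"y":0.117,"z":0,"rx":0,"ry":0,"rz":0},{"x":0.021,"y":0.117,"z":0,"rx":0,"ry":0,"rz":0},{"x":0.021,"y":0.117,"z":0,"rx":0,"ry":0,"rz":0},{"x":0.021,"y":0.117,"z":0,"rx":0,"ry":0,"rz":0}]' >/dev/null
python3 -m inch '[{"x":0.021,"y":0.117,"z":0,"rx":0,"ry":0,"rz":0},{"x":0.021,"y":0.117,"z":0,"rx":0,"ry":0,"rz":0},{"x":0.021,"y":0.117,"z":0,"rx":0,"ry":0,"rz":0},{"x":0.021,"y":0.117,"z":0,"rx":0,"ry":0,"rz":0},{"x":0,"y":0,"z":0.05,"rx":0,"ry":0,"rz":0},{"x":0,"y":0,"z":0,"rx":0,"ry":0,"rz":0}]' >/dev/null
python3 - <<'E'
from h import *
go(.4516,.2425,.076,-.06)
a=optics.grab_frame("top")["image"][150:270,130:260]; b=optics.grab_frame("side")["image"][200:320,160:290]
cv2.imwrite("pics/c5.png",np.hstack([cv2.resize(i,(400,370),interpolation=2)[:,:,::-1] for i in(a,b)]))
E
```

```text
shift [-0.0023  0.0025  0.0938] rz 0.0038 t 5.9 pos [0.4505 0.2414 0.1229] rot [-3.1397e+00 -3.1000e-03  3.0836e+00] F [ 0.2 -1.  -0.4] gap 0.0252 q6 -1.04
```

View pics/c5.png

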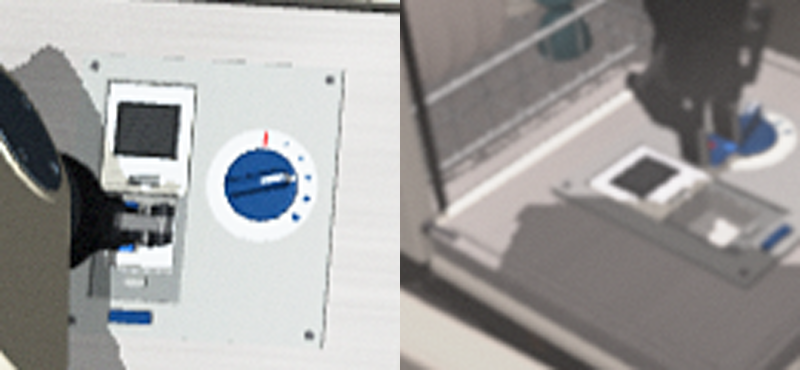

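```bash

python3 -m inch '[{"x":-0.001,"y":0.0015,"z":0.05,"rx":0,"ry":0,"rz":0},{"x":0,"y":0,"z":0.035,"rx":0,"ry":0,"rz":0},{"x":0,"y":0,"z":0,"rx":0,"ry":0,"rz":0}]' 
python3 - <<'E'
from h import *
go(.4516,.2425,.076,-.06)
t=optics.grab_frame("top");s=optics.grab_frame("side")
print(tri(ray(t,178,192),ray(s,240.6,257.7)), plane(s,240.6,257.7,.058))
E
```

```text
time_s: 6.38
eef_pos: [0.4521, 0.2411, 0.081]
tcp_rot: [-3.14, -0.002, 3.081]
wrist_force: [0.6, 0.2, -0.1]
finger_gap: 0.0251
gripper_force: 26.7
shift [0.0012 0.0027 0.0101] rz -0.0015 t 6.38 pos [0.4521 0.2411 0.081 ] rot [-3.1404e+00 -2.1000e-03  3.0808e+00] F [ 0.6  0.2 -0.1] gap 0.0251 q6 -1.04
[0.52242812 0.23817942 0.05282486] [0.51541326 0.24267623 0.058     ]
```

```bash

python3 -m inch '[{"x":0.001,"y":0.003,"z":0.009,"rx":0,"ry":0,"rz":0},{"x":0,"y":0,"z":0,"rx":0,"ry":0,"rz":0}]' 
python3 -m inch '[{"x":0,"y":0,"z":0,"rx":0,"ry":0,"rz":0},{"x":0,"y":0,"z":0,"rx":0,"ry":0,"rz":0},{"x":0,"y":0,"z":0,"rx":0,"ry":0,"rz":0},{"x":0,"y":0,"z":-0.06,"rx":0,"ry":0,"rz":0},{"x":0,"y":0,"z":-0.1,"rx":0,"ry":0,"rz":0},{"x":-0.08,"y":0,"z":-0.08,"rx":0,"ry":0,"rz":0}]' 0.5
python3 - <<'E'
from h import *
go(.5225,.2385,.15,-.06)
a=optics.grab_frame("top")["image"][170:260,150:240]; b=optics.grab_frame("side")["image"][220:310,210:300]
cv2.imwrite("pics/c6.png",np.hstack([cv2.resize(i,(400,400),interpolation=2)[:,:,::-1] for i in(a,b)]))
E
```

```text
time_s: 6.72
eef_pos: [0.4523, 0.2438, 0.0775]
tcp_rot: [3.141, 0.0, 3.082]
wrist_force: [0.2, -0.9, -0.2]
finger_gap: 0.0251
gripper_force: 26.7
time_s: 7.48
eef_pos: [0.4904, 0.2411, 0.1987]
tcp_rot: [-3.141, -0.002, 3.084]
wrist_force: [0.5, 0.6, 0.4]
finger_gap: 0.0423
gripper_force: 0.0
shift [-0.0645 -0.0014  0.0972] rz 0.0038 t 7.47 pos [0.4904 0.2411 0.1987] rot [-3.1408e+00 -2.0000e-03  3.0836e+00] F [0.5 0.6 0.4] gap 0.0423 q6 -1.08
```

View pics/c6.png

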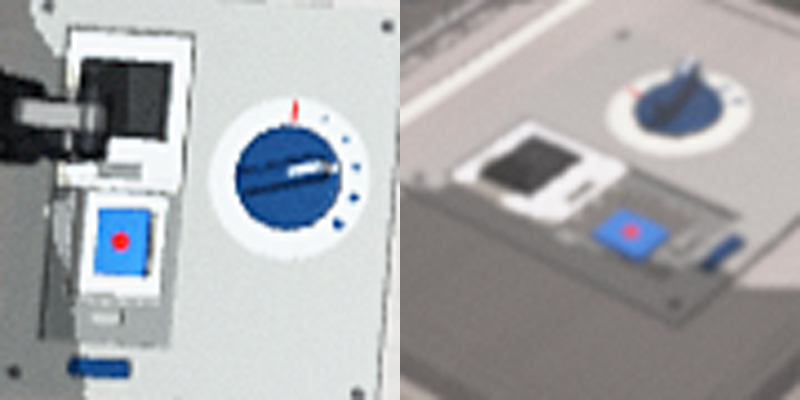

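Crop shows the tablet flat in the chamber (blue face with red dot at (120,240) top, (632,232) side). Now shut fingers and go down onto the lid pad.

```bash

python3 -m inch '[{"x":-0.0645,"y":-0.0014,"z":0,"rx":0,"ry":0,"rz":0},{"x":0,"y":0,"z":0.1,"rx":0,"ry":0,"rz":0},{"x":0,"y":0,"z":0.08,"rx":0,"ry":0,"rz":0},{"x":0,"y":0,"z":0.04,"rx":0,"ry":0,"rz":0},{"x":0,"y":0,"z":0.01,"rx":0,"ry":0,"rz":0},{"x":0,"y":0,"z":0,"rx":0,"ry":0,"rz":0}]' 0 30
python3 -c "
from h import *
go(.5225,.2385,.075,-.06)"
```

```text
time_s: 8.32
eef_pos: [0.5242, 0.2386, 0.0823]
tcp_rot: [-3.141, -0.0, 3.082]
wrist_force: [0.8, 0.4, 1.3]
finger_gap: 0.0003
gripper_force: 0.0
shift [ 0.0033 -0.0005  0.0145] rz 0.0006 t 8.32 pos [0.5242 0.2386 0.0823] rot [-3.1414e+00 -4.0000e-04  3.0819e+00] F [0.8 0.4 1.3] gap 0.0003 q6 -1.1
```

```bash
Z='"rx":0,"ry":0,"rz":0'
python3 -m inch '[{"x":0,"y":0,"z":0.01,"rx":0,"ry":0,"rz":0},{"x":0,"y":0,"z":0.002,"rx":0,"ry":0,"rz":0}]'
python3 -m inch '[{"x":0,"y":0,"z":0.002,"rx":0,"ry":0,"rz":0},{"x":0,"y":0,"z":0,"rx":0,"ry":0,"rz":0}]'
```

```text
time_s: 8.57
eef_pos: [0.5246, 0.2388, 0.0768]
tcp_rot: [3.141, 0.001, 3.082]
wrist_force: [0.2, -0.2, 0.9]
finger_gap: 0.0003
gripper_force: 0.0
time_s: 8.82
eef_pos: [0.5244, 0.2386, 0.0755]
tcp_rot: [3.141, 0.0, 3.082]
wrist_force: [1.1, -0.6, -0.1]
finger_gap: 0.0002
gripper_force: 0.0
```

```bash
python3 -m inch '[{"x":0,"y":0,"z":0.002,"rx":0,"ry":0,"rz":0},{"x":0,"y":0,"z":0,"rx":0,"ry":0,"rz":0}]' | grep -E 'pos|wrist'
python3 -m inch '[{"x":0,"y":0,"z":0.002,"rx":0,"ry":0,"rz":0},{"x":0,"y":0,"z":0,"rx":0,"ry":0,"rz":0}]'| grep -E 'pos|wrist'
```

```text
eef_pos: [0.5246, 0.2387, 0.075]
wrist_force: [-1.0, -0.4, 6.5]
eef_pos: [0.5246, 0.2387, 0.0749]
wrist_force: [-4.4, -1.8, 16.7]
```

```bash
python3 -m inch '[{"x":0.008,"y":0,"z":0,"rx":0,"ry":0,"rz":0},{"x":0.012,"y":0,"z":0,"rx":0,"ry":0,"rz":0}]' | grep -E 'pos|wrist'
python3 -m inch '[{"x":0.012,"y":0,"z":0,"rx":0,"ry":0,"rz":0},{"x":0.012,"y":0,"z":0,"rx":0,"ry":0,"rz":0}]'| grep -E 'pos|wrist'
```

```text
eef_pos: [0.5161, 0.2393, 0.075]
wrist_force: [1.6, -3.5, 11.3]
eef_pos: [0.504, 0.24, 0.075]
wrist_force: [2.6, -4.5, 12.1]
```

```bash
python3 -m inch '[{"x":0.012,"y":-0.0005,"z":0.001,"rx":0,"ry":0,"rz":0},{"x":0.012,"y":-0.0005,"z":0,"rx":0,"ry":0,"rz":0},{"x":0.012,"y":0,"z":0,"rx":0,"ry":0,"rz":0},{"x":0.012,"y":0,"z":0,"rx":0,"ry":0,"rz":0}]' | grep -E 'pos|wrist'
python3 -m inch '[{"x":0.012,"y":0,"z":0,"rx":0,"ry":0,"rz":0},{"x":0.012,"y":0,"z":0,"rx":0,"ry":0,"rz":0}]'| grep -E 'pos|wrist'
```

```text
eef_pos: [0.4807, 0.2413, 0.0749]
wrist_force: [1.6, -4.1, 14.7]
eef_pos: [0.4687, 0.242, 0.0749]
wrist_force: [1.8, -4.7, 16.1]
```

```bash
python3 -m inch '[{"x":0.01,"y":-0.0005,"z":0.001,"rx":0,"ry":0,"rz":0},{"x":0.008,"y":0,"z":0,"rx":0,"ry":0,"rz":0}]' | grep -E 'pos|wrist'
python3 -m inch '[{"x":0.006,"y":0,"z":0,"rx":0,"ry":0,"rz":0},{"x":0.004,"y":0,"z":0,"rx":0,"ry":0,"rz":0}]'| grep -E 'pos|wrist'
python3 -m inch '[{"x":0.002,"y":0,"z":0,"rx":0,"ry":0,"rz":0},{"x":0.002,"y":0,"z":0,"rx":0,"ry":0,"rz":0}]'| grep -E 'pos|wrist'
```

```text
eef_pos: [0.461, 0.2425, 0.0749]
wrist_force: [3.9, -6.8, 17.9]
eef_pos: [0.4555, 0.2428, 0.0749]
wrist_force: [3.5, -6.1, 21.7]
eef_pos: [0.4534, 0.2429, 0.0749]
wrist_force: [1.6, -5.2, 21.3]
```

```bash
python3 -m inch '[{"x":0.002,"y":0,"z":0,"rx":0,"ry":0,"rz":0},{"x":0.001,"y":0,"z":0,"rx":0,"ry":0,"rz":0}]'| grep -E 'pos|wrist'
python3 -m inch '[{"x":0.002,"y":0,"z":0,"rx":0,"ry":0,"rz":0},{"x":0,"y":0,"z":0,"rx":0,"ry":0,"rz":0}]'| grep -E 'pos|wrist'
```

```text
eef_pos: [0.4518, 0.243, 0.0749]
wrist_force: [1.7, -5.4, 21.4]
eef_pos: [0.4513, 0.2431, 0.0749]
wrist_force: [3.8, -6.8, 20.3]
```

```bash
python3 -m inch '[{"x":0.002,"y":0,"z":0,"rx":0,"ry":0,"rz":0},{"x":0,"y":0,"z":0,"rx":0,"ry":0,"rz":0}]'| grep -E 'pos|wrist'
python3 -m inch '[{"x":0.002,"y":0,"z":0,"rx":0,"ry":0,"rz":0},{"x":0,"y":0,"z":0,"rx":0,"ry":0,"rz":0}]'| grep -E 'pos|wrist'
```

```text
eef_pos: [0.4512, 0.2431, 0.0749]
wrist_force: [8.4, -7.6, 17.8]
eef_pos: [0.4509, 0.2433, 0.0749]
wrist_force: [9.5, -7.7, 15.6]
```

End stop reached (force rising at 73 mm travel). Lift off, turn to the dial bar, and look.

```bash
python3 -m inch '[{"x":0,"y":0,"z":-0.02,"rx":0,"ry":0,"rz":0},{"x":0,"y":0,"z":-0.06,"rx":0,"ry":0,"rz":0},{"x":0,"y":0,"z":-0.1,"rx":0,"ry":0,"rz":0},{"x":0.1,"y":-0.05,"z":0,"rx":0,"ry":0,"rz":0.355}]' >/dev/null
python3 -m inch '[{"x":0,"y":0,"z":0,"rx":0,"ry":0,"rz":0.355},{"x":0,"y":0,"z":0,"rx":0,"ry":0,"rz":0.355},{"x":0,"y":0,"z":0,"rx":0,"ry":0,"rz":0.355},{"x":0,"y":0,"z":0,"rx":0,"ry":0,"rz":0.355},{"x":0,"y":0,"z":0,"rx":0,"ry":0,"rz":0.355},{"x":0,"y":0,"z":0,"rx":0,"ry":0,"rz":0.355}]' 0.45 >/dev/null
python3 - <<'E'
from h import *
go(.4844,.1555,.15,-1.362)
a=optics.grab_frame("top")["image"][160:260,145:245]; b=optics.grab_frame("side")["image"][220:320,210:310]
cv2.imwrite("pics/c7.png",np.hstack([cv2.resize(i,(400,400),interpolation=2)[:,:,::-1] for i in(a,b)]))
E
```

```text
shift [-0.164   0.1509  0.0245] rz -0.0091 t 13.57 pos [0.3939 0.2205 0.1623] rot [-3.1407e+00  1.0000e-04  1.7748e+00] F [ 0.2 -0.4  0.1] gap 0.0385 q6 0.28
```

View pics/c7.png

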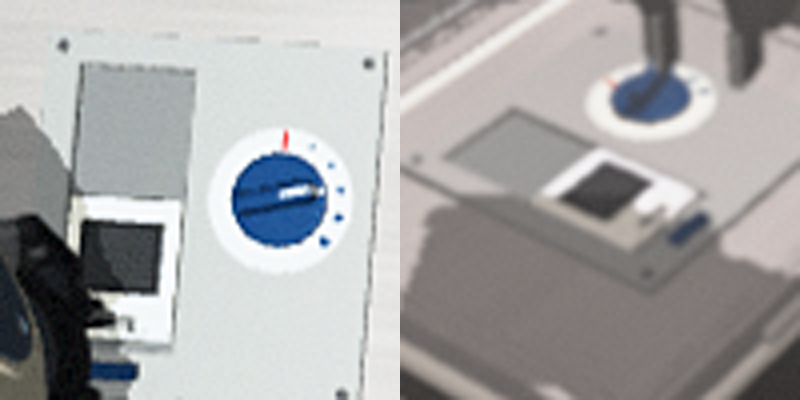

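Lid stays shut over the chamber (pad at (122,255)), with the catch showing. Now grip the dial bar.

```bash
python3 -m inch '[{"x":-0.082,"y":0.0755,"z":0,"rx":0,"ry":0,"rz":-0.009},{"x":-0.082,"y":0.0755,"z":0,"rx":0,"ry":0,"rz":0},{"x":0,"y":0,"z":0.08,"rx":0,"ry":0,"rz":0},{"x":0,"y":0,"z":0,"rx":0,"ry":0,"rz":0}]' >/dev/null
python3 -c "
from h import *
go(.4842,.1555,.084,-1.362)"
```

```text
shift [0.0001 0.0019 0.0724] rz 0.0155 t 14.18 pos [0.4835 0.1553 0.1202] rot [-3.1353e+00  3.0000e-04  1.7877e+00] F [ 0.  -0.1 -0.3] gap 0.0383 q6 0.07
```

```bash
python3 -m inch '[{"x":0,"y":0.001,"z":0.05,"rx":0,"ry":0,"rz":0.01},{"x":0,"y":0,"z":0.022,"rx":0,"ry":0,"rz":0},{"x":0,"y":0,"z":0,"rx":0,"ry":0,"rz":0}]' | grep -E 'pos|wrist'
python3 -m inch '[{"x":0,"y":0,"z":0,"rx":0,"ry":0,"rz":0},{"x":0,"y":0,"z":0,"rx":0,"ry":0,"rz":0},{"x":0,"y":0,"z":0,"rx":0,"ry":0,"rz":0},{"x":0,"y":0,"z":0,"rx":0,"ry":0,"rz":0}]' 0 20
python3 -c "
from h import *
go(.4842,.1555,.084,-.06+3.14159)"
```

```text
eef_pos: [0.4855, 0.1567, 0.0865]
wrist_force: [-0.8, -1.2, 1.1]
time_s: 15.05
eef_pos: [0.4852, 0.1564, 0.0873]
tcp_rot: [-3.14, -0.0, 1.78]
wrist_force: [-5.8, -0.7, 6.5]
finger_gap: 0.0107
gripper_force: 21.9
shift [-0.0014 -0.0023  0.0066] rz -2.485 t 15.05 pos [0.4852 0.1564 0.0873] rot [-3.1401e+00 -1.0000e-04  1.7805e+00] F [-5.8 -0.7  6.5] gap 0.0107 q6 0.08
```

```bash
python3 -m inch '[{"x":0,"y":-0.001,"z":-0.0015,"rx":0,"ry":0,"rz":0},{"x":0,"y":0,"z":0,"rx":0,"ry":0,"rz":-0.2},{"x":0,"y":0,"z":0,"rx":0,"ry":0,"rz":-0.2},{"x":0,"y":0,"z":0,"rx":0,"ry":0,"rz":-0.2}]'
python3 -m inch '[{"x":0,"y":0,"z":0,"rx":0,"ry":0,"rz":-0.2},{"x":0,"y":0,"z":0,"rx":0,"ry":0,"rz":-0.2},{"x":0,"y":0,"z":0,"rx":0,"ry":0,"rz":-0.2}]'
python3 -c "
from h import *
go(.4842,.1555,.084,-.06+3.14159)"
```

```text
time_s: 15.55
eef_pos: [0.4853, 0.1565, 0.0873]
tcp_rot: [-3.141, -0.0, 2.098]
wrist_force: [-2.2, 2.2, -0.4]
finger_gap: 0.0105
gripper_force: 21.1
time_s: 15.92
eef_pos: [0.4854, 0.1566, 0.0874]
tcp_rot: [3.142, -0.0, 2.412]
wrist_force: [-1.5, 1.3, -0.5]
finger_gap: 0.0103
gripper_force: 21.0
shift [ 0.0004 -0.0032  0.0067] rz -1.2789 t 15.93 pos [0.4854 0.1566 0.0874] rot [ 3.1415e+00 -4.0000e-04  2.4120e+00] F [-1.5  1.3 -0.5] gap 0.0103 q6 -0.55
```

```bash
python3 -m inch '[{"x":0,"y":0,"z":0,"rx":0,"ry":0,"rz":-0.25},{"x":0,"y":0,"z":0,"rx":0,"ry":0,"rz":-0.25},{"x":0,"y":0,"z":0,"rx":0,"ry":0,"rz":-0.25},{"x":0,"y":0,"z":0,"rx":0,"ry":0,"rz":-0.25},{"x":0,"y":0,"z":0,"rx":0,"ry":0,"rz":-0.279},{"x":0,"y":0,"z":0,"rx":0,"ry":0,"rz":0},{"x":0,"y":0,"z":0,"rx":0,"ry":0,"rz":0}]'
python3 -m inch '[{"x":0,"y":0,"z":0,"rx":0,"ry":0,"rz":0},{"x":0,"y":0,"z":0,"rx":0,"ry":0,"rz":0},{"x":0,"y":0,"z":-0.04,"rx":0,"ry":0,"rz":0},{"x":0,"y":0,"z":-0.1,"rx":0,"ry":0,"rz":0},{"x":0,"y":-0.12,"z":-0.04,"rx":0,"ry":0,"rz":0},{"x":0,"y":-0.12,"z":0,"rx":0,"ry":0,"rz":0},{"x":0,"y":-0.12,"z":0,"rx":0,"ry":0,"rz":0},{"x":0,"y":-0.12,"z":0,"rx":0,"ry":0,"rz":0}]' 0.45
python3 - <<'E'
from h import *
a=optics.grab_frame("top")["image"][180:240,150:240]; b=optics.grab_frame("side")["image"][220:310,210:310]
cv2.imwrite("pics/c8.png",np.hstack([cv2.resize(a,(540,360),interpolation=2),np.vstack([cv2.resize(b,(260,234),interpolation=2),np.zeros((126,260,3),np.uint8)])])[:,:,::-1])
E
```

```text
time_s: 16.8
eef_pos: [0.4856, 0.1568, 0.0873]
tcp_rot: [3.141, 0.0, 3.075]
wrist_force: [-1.7, 4.4, -0.7]
finger_gap: 0.0102
gripper_force: 21.1
time_s: 17.8
eef_pos: [0.4704, -0.0846, 0.1773]
tcp_rot: [-3.141, 0.001, 3.077]
wrist_force: [1.5, -0.0, -0.9]
finger_gap: 0.0381
gripper_force: 0.0
```

View pics/c8.png

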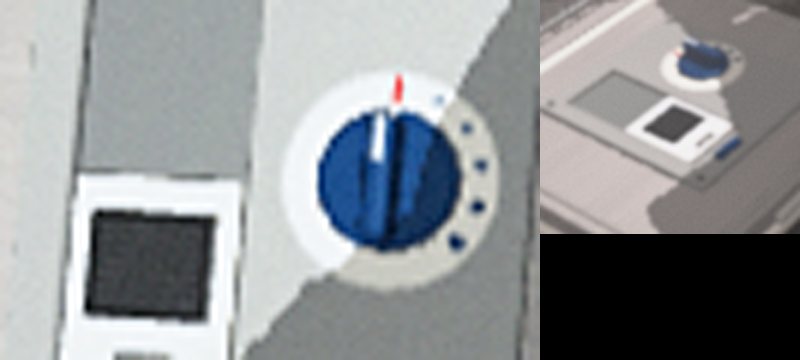

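```bash
python3 - <<'E'
from h import *
f=optics.grab_frame("top"); im=f["image"].astype(int)
def ang(mask,z):
    v,u=np.nonzero(mask); keep=(u>195)&(u<235)&(v>188)&(v<235); u,v=u[keep],v[keep]
    p=np.array([plane(f,a,b,z)[:2] for a,b in zip(u,v)]); c=p.mean(0); w=np.linalg.svd(p-c)[2][0]; w*=np.sign(w[0]); return len(p),c,np.arctan2(w[1],w[0])
r,g,b=im[...,0],im[...,1],im[...,2]
n,rc,ra=ang((r>g+60)&(r>b+60),.057);ctr=np.array(plane(f,215,210,.056)[:2])
print("red",n,rc,ra,"dir from centre",np.arctan2(*(rc-ctr)[::-1]))
U,V=np.meshgrid(np.arange(640),np.arange(400)); box=(U>=209)&(U<=216)&(V>=197)&(V<=208)
for th in(150,180): 
    n,pc,pa=ang(box&(im.min(2)>th),.079); print("ptr",n,pc,pa,"dir from centre",np.arctan2(*(pc-ctr)[::-1]), "TCP axis",np.arctan2(pc[1]-.1568,pc[0]-.4856))
# blue bar/disc centroid
v,u=np.nonzero((b>r+40)&(U>195)&(U<232)&(V>190)&(V<225)&(((U-214)**2+(V-210)**2)<170)); print("blue",u.mean(),v.mean(),plane(f,u.mean(),v.mean(),.066)[:2])
E
```

```text
red 4 [0.51831882 0.15430071] 0.024309051376976764 dir from centre -0.04727331422224479
ptr 28 [0.50351747 0.15647731] 0.06854874889254348 dir from centre 0.029961815097143806 TCP axis -0.018007881499177595
ptr 24 [0.50455279 0.1565416 ] 0.10878417745856003 dir from centre 0.03161196605595824 TCP axis -0.013632859515828924
blue 213.99503722084367 209.6426799007444 [0.48426743 0.1556937 ]
```

The final crop shows the lid still shut. The dial bar (dark edge (400,110)–(393,240)) is parallel to the dispenser edges and its pointer is at the red line (398,88). It was released at tool yaw −0.066, against about −0.06 for the dishwasher.

```bash
python3 -c "
from station import close_job
print(close_job())"
```

```text
the job is handed in; nothing more can be done
None
```

The job is handed in: the tablet lies flat in the chamber, the lid stayed shut by itself after I let go, and the dial pointer is at the red line to within what the images resolve. It took about 18 s, and I touched nothing else on the worktop.

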